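# Hold the buttonhole chisel in the demagnetiser

### The arm

A 6-joint arm with a two-finger parallel gripper is mounted at the origin on the work surface. World frame = base frame: x ahead of the robot, y to its left, z up, the work surface at z = 0. Lengths are in m, angles in rad, forces in N, time in s.
With the tool pointing down it reaches from about 0.375 to 0.75 m from the base axis. Payload 9 kg.
Tool frame: the origin (TCP) lies between the finger pads; the fingertips stand 14 mm ahead of it and the grasp point (between the pads) lies 5 mm behind it; z points along the fingers, y is the line along which they close (so a half turn about z gives the same grasp; the last joint's range is limited). The gripper opens to 85 mm and grips with 20 to 120 N. Pads are 22 mm wide; open, the fingers measure 114 mm over their backs; the gripper's body (76 mm by 85 mm) begins 54 mm behind the grasp point. The pads swing forward as they close: fully open they stand 13 mm farther back than shut.
Start: joints at [-1.417, 0.104, 0.097, 1.564, 0, 1.353], TCP at [0.218, -0.559, 0.245] pointing down, gripper open.
Joint ranges: [-2.99, 2.99], [-0.84, 1.86], [-1.1, 1.16], [-1.84, 2.11], [-1.51, 1.56], [-3.14, 3.14]. Speed limits (rad/s): [2.22, 2.22, 2.57, 3.14, 3.14, 3.14].

### API

Orientations are given as a unit quaternion [x, y, z, w].
In Python, from rig import arm gives the robot as it stands. Calls block until the motion is done:
- arm.move_to(position, orientation): joint-space move of the TCP to a pose.
- arm.move_l(position, frame=None, speed=0.15, stop_force=None): straight line of the TCP; frame=None keeps the orientation; speed is the mean speed in m/s. With stop_force (N) it stops when the force on the tool has changed by that much, and returns True; else False.
- arm.goto_joints(angles): joint-space move.
- arm.open_gripper() and arm.gripper_close(grip_force=None): open the fingers fully, or close them until they stop; grip_force is the grip in N (None keeps the last).
- arm.wait(seconds).
- arm.ik(position, orientation): joint angles nearest the present ones, or None.
- arm.get_image(name): name is "side" or "top"; returns the picture (420x560x3 uint8, blue, green, red); there is no depth.
- arm.camera_info(name): a dict with "fov_y" (degrees; the focal length in pixels is half the picture's height over the tangent of half this angle, whatever the lens; pixels are square), "cx", "cy" (the principal point, pixels), "origin" and "orientation" of the camera in the world. Camera axes: x right, y down, z forward; pixel columns grow to the right and rows downward; lengths in m; the calibration is good to about 2 mm. A picture is of the moment at which its call begins. camera_info takes no time and is no camera call.
A pose or a line that the arm cannot do raises arm.IKError and nothing moves.
- arm.sign_off(): hands the job in; it is judged then, once.
Readings, each from a call of its own:
- arm.current_time_s(): time.
- arm.current_qpos(): joint angles.
- arm.current_dq(): joint speeds.
- arm.current_effort(): joint torques, N m.
- arm.current_tcp_pos(): TCP position.
- arm.current_ee_rot(): TCP orientation.
- arm.current_contact_force(): force on the tool from outside, world axes, zero at the start.
- arm.current_ft_torque(): the same for the moment, N m.
- arm.current_finger_gap(): finger opening in m.
- arm.current_gripper_force(): force on a finger pad.
Only numpy, scipy, OpenCV 4.12 (cv2) and the standard library are available. Lean on these libraries where they do the work, as an engineer would, in place of code of your own. Each camera call takes 0.05 s, during which the arm holds its last target. There are 200 camera calls.

### The job

The flat-handled buttonhole chisel in the wooden rack has become magnetic and picks up pins. Slide the dust shutter of the demagnetiser fully open, then take the chisel out of the rack and lower its blade upright through the narrow slot until more than half of the blade is inside, and finish while still holding it there: gripped, hanging from the gripper, its steel shoulder clear of the top and the blade not pressed hard against the slot. Leave the other tools and everything else on the table where they are.

Things in the scene. Friction and masses are not known exactly. Their poses are not given: they have to be found in the camera images.
- demagnetiser: Grey box 200 x 110 x 80 mm (x, y, z) with an aluminium top, fixed to the table, left or right of the robot and turned a little; origin at the centre of its underside, z up. Slot and shutter lie on the half towards its -x end. Hollow under the 12 mm top plate; inner floor 72 mm below the top.
- slot (a point): Centre of the slot's mouth, on the top face (80 mm above the table), axes parallel to the demagnetiser's. The slot is 28 mm long along y and 7 mm wide along x (2 mm more than the blade each way), goes through the 12 mm top plate, and has a 2 mm chamfer. Covered by the shutter at the start.
- shutter (a joint): Travel of the dust shutter in m: 0 closed (centred over the slot), 0.055 fully open at its end stop, sliding along the demagnetiser's +x. It is a steel plate 46 x 62 x 4 mm (x, y, z) lying on the top, stays where it is left, and takes about 2 N to move. It starts closed or up to 8 mm open.
- shutter_knob (a point): Centre of the top face of the shutter's black grip, 34 mm above the demagnetiser's top surface; moves with the shutter. The grip is an upright block 12 x 28 x 30 mm (x, y, z in the demagnetiser's axes) standing on the shutter plate's middle.
- rack: Light wooden tool rack 75 x 200 x 70 mm (x, y, z), fixed to the table; origin at the centre of its underside. Three equal pockets 12 x 32 mm (x, y) go through its top board, at y = -60, 0 and +60 mm; one tool stands upright in each, its collar resting on the rack's top. Which tool is in which pocket varies.
- chisel: Upright in the rack, about 0.13 kg, the only flat handle. Origin: centre of the blade's tip, z up the tool. Steel blade 5 mm thick (x), 26 wide (y), z 0 to 60 (last 7 mm thinned to 2 x 24); shoulder 26 x 40 mm, z 60 to 68; wooden handle 20 thick (x), 30 wide (y), z 68 to 150. In the rack its axes match the rack's and its tip is 10 mm above the table. Fits the slot either way round.
- awl: Awl in the rack, round pear-shaped wooden handle 36 mm across, 111 mm long overall; origin at its tip. Leave it.
- punch: Marking punch in the rack, round straight wooden handle 24 mm across, 111 mm long overall; origin at its tip. Leave it.
- spool: Wooden thread spool 38 mm across and 50 mm tall, standing; origin under its centre. Leave it.
- pin_bowl: White bowl 90 mm across and 40 mm tall; origin under its centre. Leave it.
- mug: Black mug 76 mm across and 95 mm tall, handle at its +y; origin under its centre. Leave it.
- button_tin: Round metal tin 60 mm across and 50 mm tall; origin under its centre. Leave it.
- chalk_box: Cardboard box 50 x 70 x 20 mm; origin under its centre. Leave it.
Mind the look-alikes: they are no part of the job. Leave any black or green look-alike of the chisel alone.

How it is judged:
By the outcome, as a careful person would: the job done as asked, in the order asked, and still so for the second after the job is handed in, while the arm keeps its last pose, push and grip.
It also fails if it takes over 58 s, if anything falls off the work surface, if the arm or the gripper's body presses on something with over 40 N, if the wrist force passes 120 N, or if a joint passes its speed limit or range.

## Working session

There is one attempt and no reset: what is moved stays moved. The work goes in short steps, each a Python script; the robot and the scene stay as the last script left them, time stands still between calls to the robot, and variables do not carry over. Pictures are saved under pics/ and viewed, at most 10 in all, crops included, and the job is handed in when it is done.

```bash
ls; mkdir -p pics
python3 - <<'E'
from rig import arm
import cv2
for n in("top","side"):
    cv2.imwrite(f"pics/{n}0.png",arm.get_image(n)); print(n,arm.camera_info(n))
print(arm.current_time_s(),arm.current_ee_rot())
E
```

```text
pics
top {'fov_y': 46.41117343737412, 'cx': 283.6849124609183, 'cy': 198.56425794927725, 'origin': array([0.38348929, 0.04659472, 1.21754705]), 'orientation': array([ 0.70796135, -0.69999024,  0.0728735 , -0.05910874])}
side {'fov_y': 48.75907615862227, 'cx': 284.14753482467887, 'cy': 211.97912272016364, 'origin': array([ 0.55299416, -0.59724349,  0.78525833]), 'orientation': array([ 0.93089852, -0.02297668,  0.00450041, -0.36452676])}
0.1 [ 9.82767726e-01  1.84843809e-01  2.70159083e-05 -6.02843995e-04]
```

View pics/top0.png

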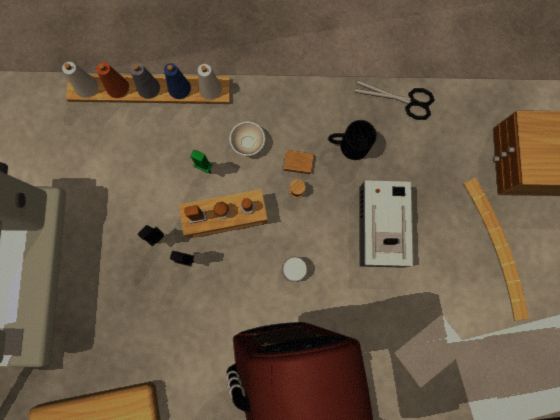

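View pics/side0.png

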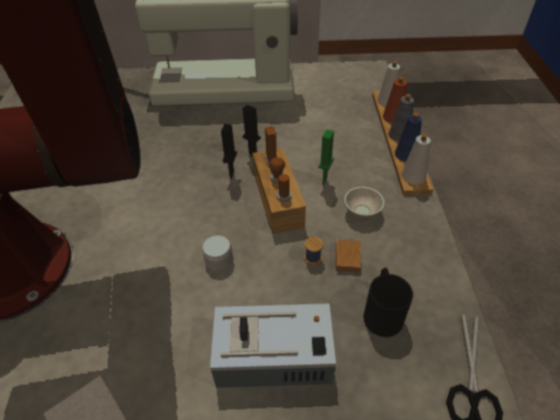

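Top view: the rack is at about (225,212), with tools at (194,212), (221,209) and (247,205). The demagnetiser is at (387,223) with its black grip at (391,241). There are black look-alikes at (150,235) and (182,258), and a green one at (201,160). The candidate in the rack is the one at (194,212). I'll enlarge both areas.

Run:
```python
import cv2,numpy as np
t=cv2.imread("pics/top0.png");s=cv2.imread("pics/side0.png")
def c(i,x,y,w,h,k): return cv2.resize(i[y:y+h,x:x+w],None,fx=k,fy=k,interpolation=cv2.INTER_CUBIC)
a=c(t,175,183,100,60,4);b=c(t,350,175,70,100,4);d=c(s,240,120,75,120,3)
d=cv2.resize(s[120:240,240:315],(225,360),interpolation=cv2.INTER_CUBIC)
o=np.zeros((600,800,3),np.uint8);o[:240,:400]=a;o[:400,400:680]=b;o[240:600,:225]=d
e=c(s,205,295,140,100,3)[:200,:]
o[400:600,300:720]=e
cv2.imwrite("pics/crop1.png",cv2.convertScaleAbs(o,alpha=1.4))
```

```text
(no output)
```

View pics/crop1.png

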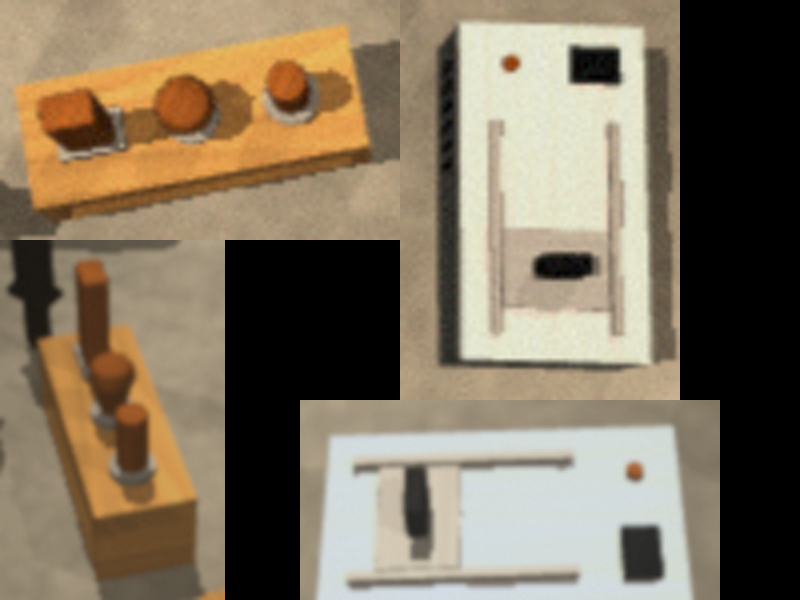

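The crop confirms it. Only the tool at the image-left pocket (194,212) has a flat, rectangular wooden handle. The pear-shaped awl (221,209) and round punch (247,205) aren't it, and the black and green look-alikes stand outside the rack. Next I'll fit the poses from the corners.

```bash
cat > h.py <<'E'
import numpy as np
from scipy.spatial.transform import Rotation as R
from scipy.optimize import least_squares
from rig import arm
def proj(n,P):
    i=arm.camera_info(n); f=210/np.tan(np.radians(i['fov_y']/2))
    c=R.from_quat(i['orientation']).inv().apply(np.atleast_2d(P)-i['origin'])
    return c[:,:2]/c[:,2:]*f+[i['cx'],i['cy']]
def ray(n,uv,z):
    i=arm.camera_info(n); f=210/np.tan(np.radians(i['fov_y']/2))
    d=R.from_quat(i['orientation']).apply(np.r_[(np.array(uv)-[i['cx'],i['cy']])/f,1])
    return i['origin']+d*(z-i['origin'][2])/d[2]
def fit(obs,p0):  # obs: (cam, local point, pixel); pose x,y,yaw
    def w(p,l): return R.from_euler('z',p[2]).apply(l)+[p[0],p[1],0]
    r=least_squares(lambda p:np.concatenate([proj(n,w(p,l))[0]-u for n,l,u in obs]),p0)
    return r.x,r.fun.reshape(-1,2).round(1)
def W(p,l): return R.from_euler('z',p[2]).apply(l)+[p[0],p[1],0]
def down(yaw): # tool z down, tool y axis at angle yaw from world... 
    y=np.array([np.cos(yaw),np.sin(yaw),0]); z=np.array([0,0,-1.]); return R.from_matrix(np.c_[np.cross(y,z),y,z]).as_quat()
E
python3 - <<'E'
from h import *
c=lambda u,v,ox,oy,k:((u+.5)/k-.5+ox,(v+.5)/k-.5+oy)
T=[c(u,v,175,183,4) for u,v in[(16,87),(347,26),(370,150),(35,209)]]
# image up=+x, left=+y
rl=[(.0375,.1,.07),(.0375,-.1,.07),(-.0375,-.1,.07),(-.0375,.1,.07)]
D=[c(u,v,350,175,4) for u,v in[(60,22),(243,27),(253,363),(61,360)]]
dl=[(.1,.055,.08),(.1,-.055,.08),(-.1,-.055,.08),(-.1,.055,.08)]
Ds=[c(31,36,205,295,3),c(373,27,205,295,3)]; dsl=[(-.1,.055,.08),(.1,.055,.08)]
Rs=[c(u,v-240,240,120,3) for u,v in[(38,340),(130,326),(196,497),(97,517)]]; rsl=[(-.0375,.1,.07),(.0375,.1,.07),(.0375,-.1,.07),(-.0375,-.1,.07)]
for nm,t,tl,s,sl in(("rack",T,rl,Rs,rsl),("dem",D,dl,Ds,dsl)):
    g=np.mean([ray("top",u,.075) for u in t],0)
    ot=[("top",l,u) for l,u in zip(tl,t)]; os=[("side",l,u) for l,u in zip(sl,s)]
    for o in(ot,os,ot+os):
        p,f=fit(o,[g[0],g[1],0]); print(nm,p.round(4),f.tolist())
# knob: top-view blob, z .114
print("knob top",ray("top",c(565,263-0,350-100,175,4),.112), "side",ray("side",c(416-300,470-400,205,295,3),.114))
print("chisel top",ray("top",c(69,106,175,183,4),.16),ray("side",c(91,266-240,240,120,3),.16))
E
```

```text
rack [0.5664 0.169  0.1946] [[-0.1, -0.2], [0.3, 0.2], [0.1, -0.3], [-0.2, 0.3]]
rack [0.5674 0.1697 0.2024] [[-0.0, -0.3], [-0.2, -0.7], [0.7, 0.4], [-0.6, 0.3]]
rack [0.5669 0.1692 0.1989] [[-0.3, -0.2], [0.1, -0.2], [0.0, -0.7], [-0.2, 0.3], [-0.0, -0.2], [-0.2, -0.6], [0.4, 0.7], [-0.9, 0.5]]
dem [ 0.5455 -0.2211 -0.013 ] [[-0.1, 0.0], [-0.0, -0.0], [-0.3, 0.2], [0.4, -0.2]]
dem [ 0.5447 -0.221  -0.021 ] [[-0.2, -0.0], [0.2, -0.0]]
dem [ 0.5453 -0.2211 -0.0152] [[-0.0, 0.0], [0.1, 0.1], [-0.4, 0.3], [0.3, -0.1], [-0.1, 0.3], [0.3, -0.3]]
knob top [ 0.49932929 -0.21841338  0.112     ] side [ 0.49869993 -0.20846044  0.114     ]
chisel top [0.5575588  0.22684285 0.16      ] [0.55479628 0.23339137 0.16      ]
```

The poses agree between the two views. The rack is at (0.567, 0.169, yaw 0.199) and the demagnetiser at (0.545, -0.221, yaw -0.015), with the knob near x 0.499. Now I'll open the shutter.

Run:
```python
from h import *
a=-0.0152; k=np.array([.4995,-.2204,0])
print(arm.current_ee_rot(), [arm.ik(k+[0,0,.104],down(a+s)) for s in(0,np.pi)])
s=min((0,np.pi),key=lambda s:abs(arm.ik(k+[0,0,.2],down(a+s))-arm.current_qpos()).max())
arm.move_to(k+[0,0,.2],down(a+s)); print(arm.current_time_s())
print(arm.move_l(k+[0,0,.104],speed=.12,stop_force=10)); arm.gripper_close(30)
p=arm.current_tcp_pos(); print(p,arm.current_finger_gap(),arm.current_contact_force(),arm.current_time_s())
d=np.array([np.cos(a),np.sin(a),0])
print(arm.move_l(p+d*.062,speed=.05,stop_force=15)); 
q=arm.current_tcp_pos();print(q,(q-p)@d,arm.current_finger_gap(),arm.current_contact_force(),arm.current_time_s())
```

```text
[ 9.82767726e-01  1.84843809e-01  2.70159083e-05 -6.02843995e-04] [array([-0.65521253, -0.0375319 , -0.30418309,  1.30414513,  0.        ,
        0.93078379]), array([-0.65521253, -0.0375319 , -0.30418309,  1.30414513,  0.        ,
       -2.21080886])]
1.725
False
[ 0.49952429 -0.22042135  0.10418048] 0.011435942830790066 [ 0.47260665 -0.41137124  1.92652765] 3.3333
True
[ 0.550575   -0.2212905   0.10418056] 0.05105802101299101 0.010929305933637697 [-4.31301685  0.74164225  9.32663446] 4.2917
```

Run:
```python
from h import *
import cv2
arm.open_gripper(); p=arm.current_tcp_pos(); arm.move_l(p+[0,0,.12],speed=.2)
rk=[.5669,.1692,.1989]; c=W(rk,[0,.06,0]); 
s=min((0,np.pi),key=lambda s:abs(arm.ik(c+[0,0,.24],down(rk[2]+s))-arm.current_qpos()).max())
arm.move_to(c+[0,0,.24],down(rk[2]+s)); print(c,s,arm.current_qpos(),arm.current_time_s())
t=arm.get_image("top");sd=arm.get_image("side");cv2.imwrite("pics/top1.png",t);cv2.imwrite("pics/side1.png",sd)
o=np.zeros((600,800,3),np.uint8)
r=lambda i,x,y,w,h,k:cv2.resize(i[y:y+h,x:x+w],None,fx=k,fy=k,interpolation=cv2.INTER_CUBIC)
o[:600,:360]=r(t,360,175,60,100,6); o[:360,360:800]=r(sd,210,300,110,90,4); o[360:,360:]=r(sd,215,100,110,60,4)
cv2.imwrite("pics/crop2.png",cv2.convertScaleAbs(o,alpha=1.3))
```

```text
[0.55504453 0.22801707 0.        ] 0 [ 1.70503278e-01  1.03330096e-01  8.64251891e-02  1.55408002e+00
 -2.44030962e-04  1.54368145e+00] 7.4
```

View pics/crop2.png

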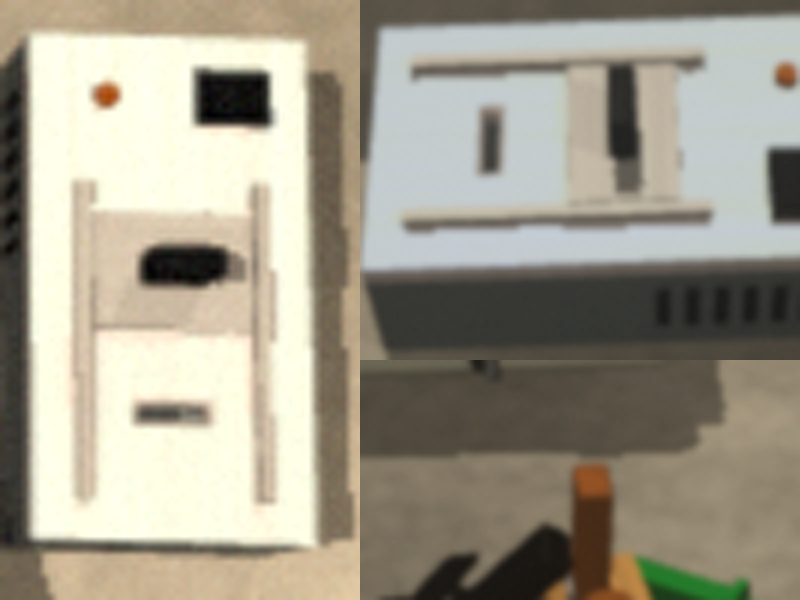

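Run:
```python
from h import *
c=lambda u,v,ox,oy,k:((u+.5)/k-.5+ox,(v+.5)/k-.5+oy)
dm=[.5453,-.2211,-.0152]
L=lambda P:(R.from_euler('z',-dm[2]).apply(P-np.array([dm[0],dm[1],0]))).round(4)
print("slot",[ (P.round(4),L(P)) for P in(ray("top",c(172,413,360,175,6),.0795),ray("side",c(131,141,210,300,4),.0795))])
for v in(212,332): print("plate top",L(ray("top",c(172,v,360,175,6),.084)))
for u in(567-360,680-360): print("plate side",L(ray("side",c(u,135,210,300,4),.084)))
# corner recheck
for u,v in((28,36),(305,40),(318,543),(30,538)): print(L(ray("top",c(u,v,360,175,6),.08)))
```

```text
slot [(array([ 0.4955, -0.2198,  0.0795]), array([-0.0498,  0.0005,  0.0795])), (array([ 0.4947, -0.2201,  0.0795]), array([-0.0506,  0.0002,  0.0795]))]
plate top [0.0288 0.0004 0.084 ]
plate top [-0.0186  0.0011  0.084 ]
plate side [-0.0187 -0.0005  0.084 ]
plate side [ 0.0282 -0.0022  0.084 ]
[0.0989 0.0559 0.08  ]
[ 0.1005 -0.0549  0.08  ]
[-0.0986 -0.0552  0.08  ]
[-0.0995  0.0563  0.08  ]
```

View pics/side1.png

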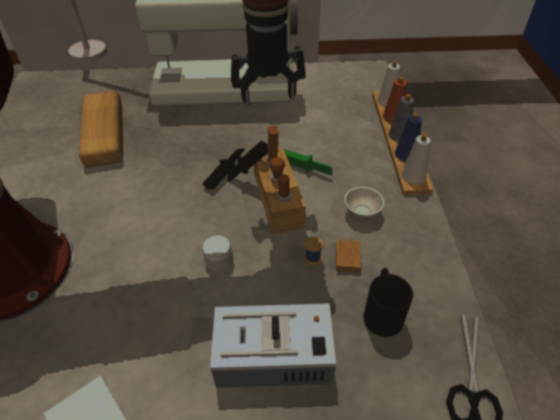

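The slot is at local (-0.050, 0.000) and the shutter plate's centre at +0.005, so the shutter is 55 mm open, which is fully open. In the side view the black look-alikes at (205-265,145-185) and the green one at (285-330,150-172), which stood at the start, now lie down. I'll check how close they are to the rack and the chisel before I reach in.

Run:
```python
import cv2,numpy as np
t=cv2.imread("pics/top1.png");s=cv2.imread("pics/side1.png")
r=lambda i,x,y,w,h,k:cv2.resize(i[y:y+h,x:x+w],None,fx=k,fy=k,interpolation=cv2.INTER_CUBIC)
o=np.zeros((600,800,3),np.uint8)
o[:600,:400]=r(t,130,130,133,200,3)[:600,:].__getitem__((slice(0,600),slice(0,400))) if 0 else cv2.resize(t[130:280,130:230+0],(400,600))
o[:450,400:]=cv2.resize(s[110:222,195:295+0],(400,450))
cv2.imwrite("pics/crop3.png",cv2.convertScaleAbs(o,alpha=1.4))
```

```text
(no output)
```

View pics/crop3.png

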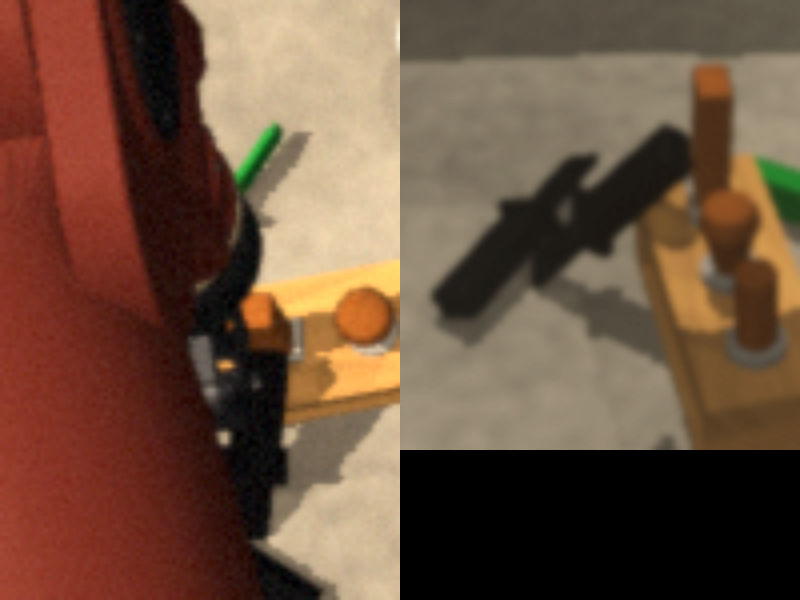

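A black look-alike may be leaning on the rack beside the chisel. I'll clear the arm and look from the top.

Run:
```python
from h import *
import cv2
p=arm.current_tcp_pos()
arm.move_l(p+[0,0,.05],speed=.2)
arm.move_to([.45,-.25,.3],arm.current_ee_rot()); print(arm.current_time_s())
t=arm.get_image("top");s=arm.get_image("side");cv2.imwrite("pics/top2.png",t);cv2.imwrite("pics/side2.png",s)
o=np.zeros((600,800,3),np.uint8)
o[:480,:480]=cv2.resize(t[150:270,130:250],(480,480),interpolation=cv2.INTER_CUBIC)
o[:480,480:]=cv2.resize(s[105:225,200:280],(320,480),interpolation=cv2.INTER_CUBIC)
cv2.imwrite("pics/crop4.png",cv2.convertScaleAbs(o,alpha=1.5,beta=10))
```

```text
9.675
```

View pics/crop4.png

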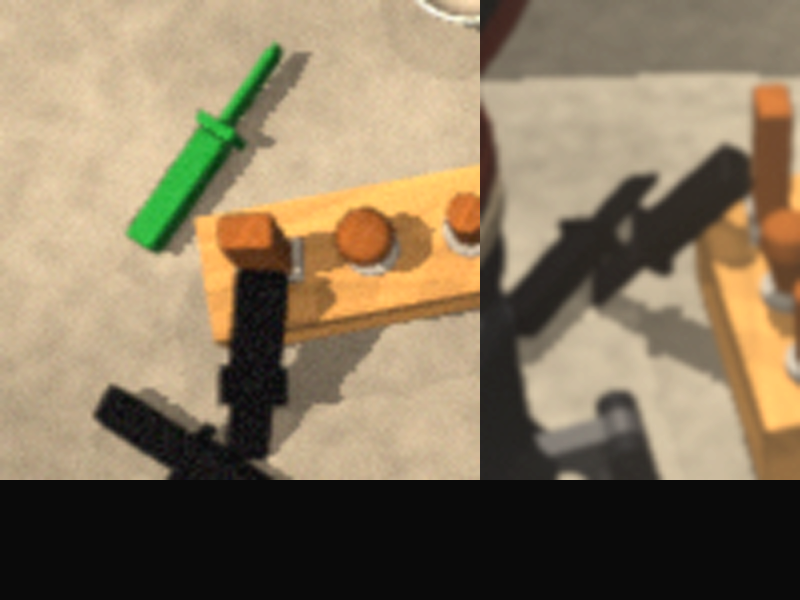

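The black tool's handle (top crop 262,275) leans on the rack and touches the chisel's -x face, so a finger can't go there. I'll grip across the 30 mm width instead, high on the handle, above the awl. First I need the heights.

Run:
```python
from h import *
c=lambda u,v,ox,oy,k:((u+.5)/k-.5+ox,(v+.5)/k-.5+oy)
def tri(a,b):
    r=least_squares(lambda P:np.r_[proj("top",P)[0]-a,proj("side",P)[0]-b],[.55,.22,.1]); return r.x.round(4),r.fun.round(1)
rk=[.5669,.1692,.1989]
L=lambda P:R.from_euler('z',-rk[2]).apply(P-np.array([rk[0],rk[1],0])).round(4)
for n,a,b in(("black end",c(262,272,130,150,4),c(735-480,158,200,105,4)),("chisel top",c(246,229,130,150,4),c(772-480,100,200,105,4)),("awl top",c(364,232,130,150,4),c(787-480,218,200,105,4))):
    P,f=tri(a,b);print(n,P,L(P),f)
P=ray("top",c(246,229,130,150,4),.16);print(P,L(P)); P=ray("side",c(772-480,100,200,105,4),.16);print(P,L(P))
```

```text
black end [0.5413 0.2243 0.1246] [-0.0142  0.0591  0.1246] [ 0.2  1.2  1.2 -0.3]
chisel top [0.5615 0.2285 0.1602] [0.0064 0.0592 0.1602] [ 0.1  0.5  0.5 -0.1]
awl top [0.5666 0.168  0.1268] [-0.0005 -0.0011  0.1268] [ 0.   0.3  0.3 -0.1]
[0.5625119  0.22869275 0.16      ] [0.0075 0.0592 0.16  ]
[0.56044697 0.22841489 0.16      ] [0.0054 0.0593 0.16  ]
```

Run:
```python
from h import *
import cv2
rk=[.5669,.1692,.1989]; g=W(rk,[.006,.0592,0]); h=rk[2]+np.pi/2
for s in(0,np.pi): print(s,arm.ik(g+[0,0,.25],down(h+s)))
s=min((0,np.pi),key=lambda s:abs(arm.ik(g+[0,0,.25],down(h+s))[5]))
arm.move_to([.5,.1,.3],down(h+s))
arm.move_to(g+[0,0,.24],down(h+s))
print(arm.move_l(g+[0,0,.146],speed=.1,stop_force=8),arm.current_tcp_pos())
arm.gripper_close(60); print(arm.current_finger_gap(),arm.current_gripper_force(),arm.current_contact_force())
print(arm.move_l(g+[0,0,.146+.03],speed=.06,stop_force=12), arm.current_contact_force())
print(arm.move_l(g+[0,0,.146+.15],speed=.12,stop_force=15), arm.current_tcp_pos(),arm.current_contact_force(),arm.current_finger_gap(),arm.current_time_s())
t=arm.get_image("top");sd=arm.get_image("side");cv2.imwrite("pics/top3.png",t);cv2.imwrite("pics/side3.png",sd)
o=np.zeros((600,800,3),np.uint8)
o[:400,:400]=cv2.resize(t[150:270,130:250],(400,400),interpolation=cv2.INTER_CUBIC)
o[:600,400:]=cv2.resize(sd[20:230,200:340],(400,600),interpolation=cv2.INTER_CUBIC)
cv2.imwrite("pics/crop5.png",cv2.convertScaleAbs(o,alpha=1.5,beta=10))
```

```text
0 [ 0.17101423  0.12315625  0.1261598   1.57379988  0.         -0.02788577]
3.141592653589793 [0.17101423 0.12315625 0.1261598  1.57379988 0.         3.11370688]
False [0.56157431 0.22850205 0.146897  ]
0.02979249029246981 58.885360434651375 [ 0.92511341 -0.17519002  2.40684406]
False [-0.23284693 -0.52346746 -1.43165344]
False [0.56079093 0.22836366 0.29508771] [ 0.0211142   0.15728713 -1.49173856] 0.029587797834797532 15.2
```

View pics/crop5.png

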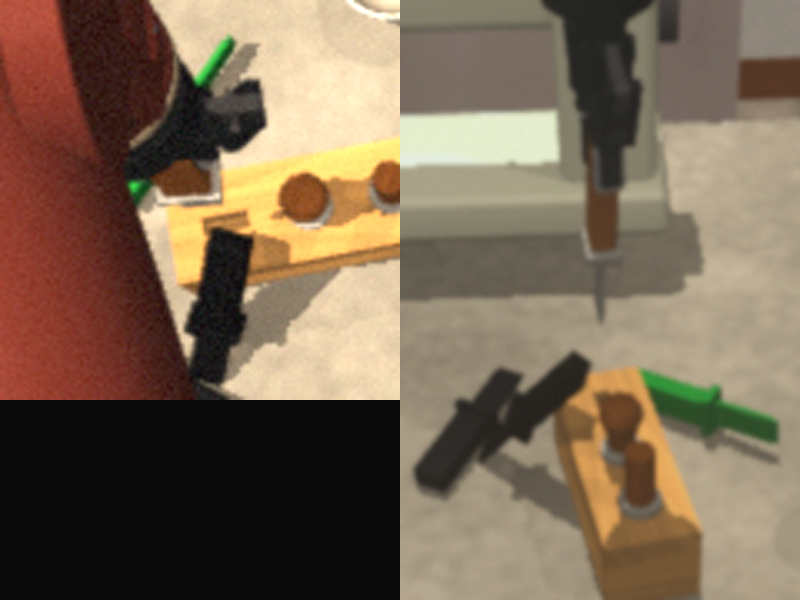

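The chisel is gripped and hanging straight, and the look-alikes and other tools stayed put. Moving above the slot.

Run:
```python
from h import *
import cv2
dm=[.5453,-.2211,-.0152]; s=W(dm,[-.0502,.0003,0]); q=down(dm[2]+np.pi/2)
p=arm.current_tcp_pos()
arm.move_to(s+[0,0,.3],q); arm.move_l(s+[0,0,.2369+.006+.08-.08+.0],speed=.1); arm.wait(.3)
p=arm.current_tcp_pos(); print(s,p,arm.current_qpos()[5],arm.current_contact_force(),arm.current_time_s())
t=arm.get_image("top");sd=arm.get_image("side");cv2.imwrite("pics/top4.png",t);cv2.imwrite("pics/side4.png",sd)
z=p[2]-.1369; X=R.from_euler('z',dm[2]).apply([1,0,0])
for n in("top","side"):
    print(n,"tip,shoulder,handle",proj(n,[[p[0],p[1],z+h] for h in(0,.053,.06,.1)]).round(1).tolist(),"slot",proj(n,s+[0,0,.08]).round(1))
o=np.zeros((600,800,3),np.uint8)
u,v=proj("side",[p[0],p[1],z])[0].astype(int); print(u,v)
o[:600,:480]=cv2.resize(sd[v-70:v+30,u-40:u+40],(480,600),interpolation=cv2.INTER_CUBIC)
o[:320,480:]=cv2.resize(t[200:280,350:430],(320,320),interpolation=cv2.INTER_CUBIC)
cv2.imwrite("pics/crop6.png",cv2.convertScaleAbs(o,alpha=1.5,beta=10))
```

```text
[ 0.49511036 -0.22003702  0.        ] [ 0.49529872 -0.22020792  0.24341643] -0.6445572867063415 [ 0.395606   -1.07352546 -1.09148109] 17.9833
top tip,shoulder,handle [[391.1, 242.4], [396.9, 240.0], [397.7, 239.7], [402.5, 237.7]] slot [[388.4 243.6]]
side tip,shoulder,handle [[241.5, 326.9], [238.9, 309.8], [238.5, 307.4], [236.3, 293.0]] slot [[242.6 334.7]]
241 326
```

View pics/crop6.png

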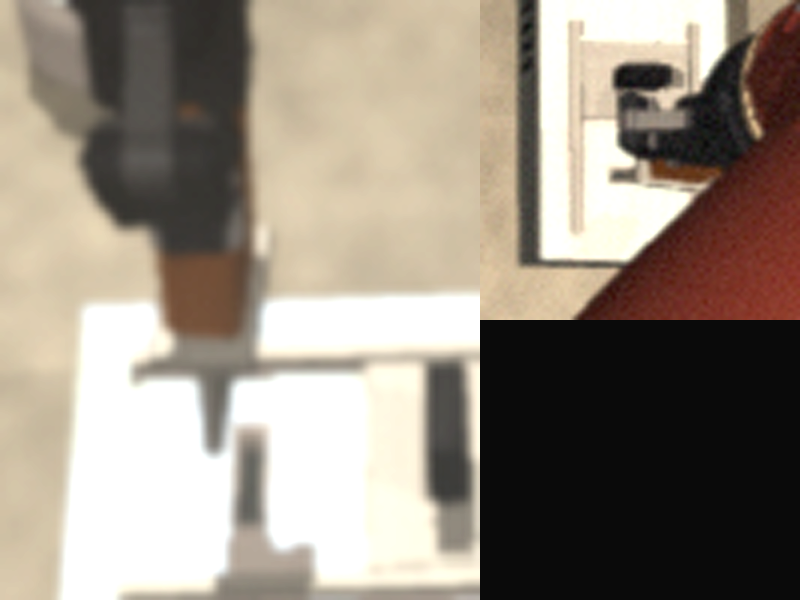

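Run:
```python
from h import *
import cv2
s=cv2.imread("pics/side4.png").mean(2)
np.set_printoptions(linewidth=200)
print(s[304:335,226:248].astype(int))
p=np.array([.49529872,-.22020792,.24341643]);z=p[2]-.1369
for dy in(-.013,.013):print([proj("side",[p[0],p[1]+dy,z+h])[0].round(1).tolist() for h in(0,.007,.03,.06)])
print([proj("side",[p[0]+dx,p[1]-.015,z+h])[0].round(1).tolist() for h in(.07,.09) for dx in(-.01,.01)])
```

```text
[[122 100  66  51  49  48  49  49  49  49  49  48  48  46  44  47  62  77  86 100 115 120]
 [125 101  69  53  50  49  50  50  49  49  49  48  48  45  44  48  64  78  94 115 129 136]
 [139 110  75  54  50  49  50  50  49  50  48  48  47  46  46  51  65  80 105 140 156 162]
 [156 122  83  57  50  49  50  50  50  49  49  48  48  46  46  55  69  85 120 160 176 178]
 [165 132  90  58  51  50  50  51  50  50  49  49  48  48  48  58  74  90 129 169 181 182]
 [168 138  96  61  50  50  51  50  50  50  49  49  48  48  49  60  76  93 133 171 181 182]
 [166 146 115  78  57  52  52  51  51  51  50  50  48  49  51  64  79  94 134 172 181 182]
 [163 157 142 110  75  61  59  58  58  58  56  55  53  53  60  71  82 100 139 172 180 180]
 [159 162 157 133  92  74  72  71  70  70  69  68  65  65  71  78  84 107 145 171 177 178]
 [156 161 158 135  98  81  80  80  80  80  79  79  78  77  80  82  86 109 147 167 171 172]
 [152 153 145 119  92  83  82  83  83  82  82  83  83  83  84  83  84 108 143 158 159 160]
 [128 122 114  94  84  81  81  83  84  83  83  83  83  83  82  82  81  97 123 132 132 132]
 [ 91  8
[... 1216 characters left out ...]
  75  85 125 147 121  95  88  89 104 135 166 180]
 [178 179 180 182 182 182 182 178 156 112  84  97 134 149 120  87  77  79  96 132 165 179]
 [179 180 182 181 183 182 182 180 167 139 117 126 153 154 117  82  68  70  90 130 165 179]
 [179 179 181 182 182 182 182 181 178 167 156 160 169 157 117  79  62  65  87 129 165 179]
 [178 178 179 181 182 182 181 182 181 179 177 177 174 154 115  78  62  64  89 131 164 179]
 [178 178 179 181 181 181 182 181 181 181 181 180 174 151 112  77  61  65  92 134 165 179]]
[[241.3, 334.2], [241.0, 332.0], [239.9, 324.8], [238.3, 314.9]]
[[241.6, 319.7], [241.3, 317.6], [240.2, 310.2], [238.7, 300.1]]
[[231.0, 312.9], [244.5, 312.3], [229.8, 305.8], [243.5, 305.2]]
```

The side view shows the blade tip near (236,331) and the slot at (242.6,336). The chisel hangs about 0.05 rad tilted, tip towards -x, because the black tool was leaning on it in the rack. I'll tilt the wrist to make it upright, lower it close to the slot and compare numerically.

```bash
cat >> h.py <<'E'
import cv2
dm=[.5453,-.2211,-.0152]; slot=W(dm,[-.0502,.0003,0]); q0=down(dm[2]+np.pi/2)
ex=R.from_euler('z',dm[2]).apply([1,0,0]); ey=R.from_euler('z',dm[2]).apply([0,1,0])
def qt(th): return (R.from_rotvec(ey*th)*R.from_quat(q0)).as_quat()
E
python3 - <<'E'
from h import *
np.set_printoptions(linewidth=220)
p=arm.current_tcp_pos()
arm.move_to([slot[0],slot[1],.2369-.008+.006+.004],qt(-.05))
print(arm.move_l([slot[0],slot[1],.0845+.1369],speed=.05,stop_force=4)); arm.wait(.3)
p=arm.current_tcp_pos(); print(p,slot,R.from_quat(arm.current_ee_rot()).as_matrix()[:,2],arm.current_contact_force(),arm.current_time_s())
t=arm.get_image("top");s=arm.get_image("side");cv2.imwrite("pics/top5.png",t);cv2.imwrite("pics/side5.png",s)
z=p[2]-.1369
print("pred side near tip/h30/h60",[proj("side",[p[0],p[1]-d,z+h])[0].round(1).tolist() for d,h in((.012,0),(.013,.007),(.013,.03),(.013,.06))])
print("side slot near,far",[proj("side",slot+ey*d+[0,0,.08])[0].round(1).tolist() for d in(-.014,.014)])
print("top tip +y",[proj("top",[p[0],p[1]+d,z+h])[0].round(1).tolist() for d,h in((.012,0),(.013,.007))],"slot +y,-y",[proj("top",slot+ey*d+[0,0,.08])[0].round(1).tolist() for d in(.014,-.014)])
print(s.mean(2)[318:348,228:254].astype(int)); print("top"); print(t.mean(2)[234:254,376:400].astype(int))
t1=cv2.imread("pics/top1.png").mean(2);s1=cv2.imread("pics/side1.png").mean(2)
print("top1");print(t1[234:254,376:400].astype(int));print("side1");print(s1[322:348,234:254].astype(int))
E
```

```text
False
[ 0.49521244 -0.22012791  0.22169278] [ 0.49511036 -0.22003702  0.        ] [ 0.05029897 -0.00106535 -0.99873364] [ 0.58154855  0.17589992 -1.03100055] 19.1333
pred side near tip/h30/h60 [[242.3, 340.0], [242.0, 338.5], [240.9, 331.6], [239.4, 322.1]]
side slot near,far [[242.3, 342.5], [242.8, 327.1]]
top tip +y [[383.8, 243.3], [384.0, 243.0]] slot +y,-y [[382.4, 243.4], [394.4, 243.7]]
[[108 115 131 138 114  82  63  59  58  57  55  53  53  54  53  56  70  81  87 111 142 150 150 150 150 150]
 [149 149 153 155 143 115  84  73  72  70  66  62  63  65  64  69  78  84  95 131 168 177 178 178 178 178]
 [173 169 165 164 157 132  97  84  82  81  78  75  76  77  78  79  83  86 102 142 176 184 184 185 184 185]
 [174 166 162 159 149 123  95  86  86  85  84  82  83  83  84  84  85  88 110 152 178 185 185 185 185 185]
 [170 152 139 134 124 102  89  86  86  86  84  84  84  83  84  85  84  86 114 157 181 186 185 186 186 186]
 [173 146 112  99  96  88  83  81  80  80  79  78  77  77  78  79  80  85 117 161 181 186 186 186 186 186]
 [178 156 121 104 102 101  98  94  91  84  75  71  70  70  7
[... 7944 characters left out ...]
17 144 153 155 155 154 155 155 156]
 [155 155 155 154 145 125  91  58  48  54  81 119 145 154 156 155 155 156 156 156]
 [155 156 156 154 144 123  90  60  50  57  85 123 147 155 156 156 156 156 156 156]
 [155 156 156 153 144 122  95  73  69  76  98 128 147 154 155 155 155 155 155 155]
 [155 155 154 154 146 131 116 108 108 113 124 139 150 154 155 154 155 154 154 154]
 [155 155 155 154 151 146 141 140 141 144 146 150 154 155 155 155 155 155 156 155]
 [155 154 155 155 155 154 153 152 153 154 154 154 155 155 155 155 155 155 155 155]
 [155 156 156 156 156 156 156 156 156 156 156 156 156 155 155 155 155 155 155 155]
 [156 155 156 155 155 155 156 156 156 156 156 155 155 154 155 156 155 154 155 155]]
```

Run:
```python
from h import *
p=np.array([.49521,-.22013,.22169]);z=p[2]-.1369
S=[[p[0],p[1],z]+ex*a+ey*b+[0,0,h] for h in(.06,.068) for a in(-.013,.013) for b in(-.02,.02)]
for n in("top","side"):print(n,proj(n,S).round(1).tolist())
t=cv2.imread("pics/top5.png");s=cv2.imread("pics/side5.png")
o=np.zeros((560,800,3),np.uint8)
def mk(i,x,y,w,h,pts):
    c=cv2.resize(i[y:y+h,x:x+w],None,fx=10,fy=10,interpolation=cv2.INTER_CUBIC)
    for u,v in pts: cv2.circle(c,(int((u-x+.5)*10),int((v-y+.5)*10)),2,(0,0,255),-1)
    return c
o[:400,:400]=mk(t,374,222,40,40,proj("top",S)); o[:560,400:]=mk(s,222,296,40,56,proj("side",S))
o[400:,:400]=mk(s,222,290,40,16,[])
cv2.imwrite("pics/crop7.png",cv2.convertScaleAbs(o,alpha=1.25,beta=10))
```

```text
top [[404.4, 246.9], [386.3, 246.4], [404.1, 235.1], [386.1, 234.6], [405.3, 246.6], [387.1, 246.1], [405.1, 234.7], [386.9, 234.2]]
side [[230.6, 326.5], [231.8, 303.8], [247.6, 325.9], [248.2, 303.3], [230.1, 323.8], [231.4, 301.1], [247.2, 323.3], [247.8, 300.6]]
```

View pics/crop7.png

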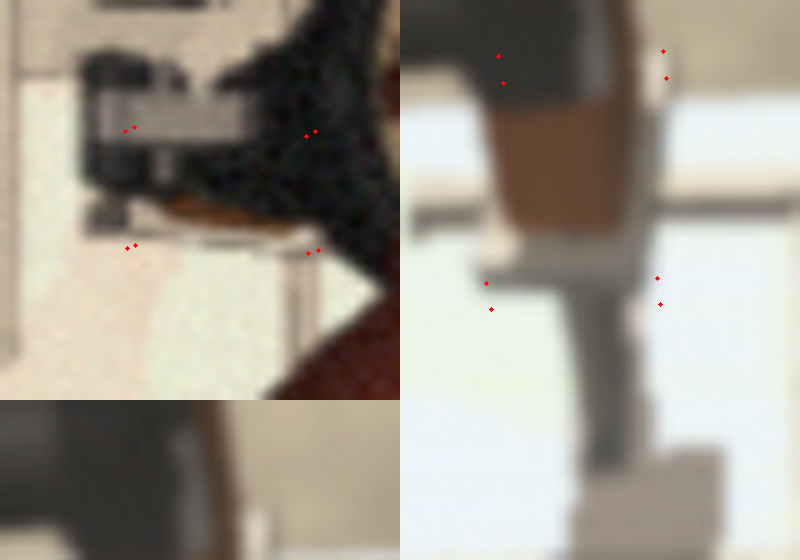

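The marked crop shows the chisel is upright but yawed about -0.06 rad in the grip, with the shoulder's near end shifted left and its far end on target. I'll correct the yaw and lower it gently under force guard.

```bash
cat >> h.py <<'E'
def qq(yaw,th): return (R.from_euler('z',yaw)*R.from_quat(qt(th))).as_quat()
E
python3 - <<'E'
from h import *
g=np.array([slot[0],slot[1],0])+ex*.0003
arm.move_to(g+[0,0,.226],qq(.06,-.05)); arm.wait(.2)
f0=np.array(arm.current_contact_force()); print(f0)
for z in(.216,.210,.204,.198):
    r=arm.move_l(g+[0,0,z],speed=.03,stop_force=3)
    print(r,np.round(arm.current_tcp_pos(),4),np.round(arm.current_contact_force()-f0,2),np.round(arm.current_ft_torque(),2),arm.current_time_s())
    if r: break
s=arm.get_image("side");cv2.imwrite("pics/side6.png",s);cv2.imwrite("pics/top6.png",arm.get_image("top"))
E
```

```text
[ 0.02201669  1.16903678 -1.04155071]
False [ 0.4953 -0.2199  0.2157] [-0.42 -1.63  0.48] [-0.02 -0.01 -0.02] 20.1667
True [ 0.4953 -0.2202  0.2089] [ 0.11 -3.19 -0.52] [-0.63 -0.01 -0.07] 20.4583
```

Contact pushes the tip towards -y (the torque agrees), so I need to shift in -y.

Run:
```python
from h import *
def st(m):
    arm.wait(.15); f=np.array(arm.current_contact_force()); print(m,np.round(arm.current_tcp_pos(),4),f.round(2),np.round(arm.current_ft_torque(),3),round(arm.current_time_s(),2)); return f
st("now"); p=np.array(arm.current_tcp_pos())
for i in range(4):
    p=p-ey*.0007; arm.move_l(p,speed=.02); f=st("y-")
    if abs(f[1])<.6: break
for z in(.205,.201):
    r=arm.move_l([p[0],p[1],z],speed=.02,stop_force=4); f=st(r)
    if r: break
```

```text
now [ 0.4952 -0.2201  0.2088] [ 0.76 -2.26 -0.5 ] [-0.856 -0.06  -0.071] 20.71
y- [ 0.4951 -0.2207  0.2087] [-0.19 -1.62 -1.75] [-0.266  0.011  0.042] 21.11
y- [ 0.4952 -0.2214  0.2088] [-0.22  0.68 -0.86] [-0.008  0.088 -0.023] 21.51
y- [ 0.4952 -0.2222  0.2089] [ 0.98  0.15 -0.36] [ 0.031  0.054 -0.   ] 21.91
False [ 0.4952 -0.2222  0.205 ] [ 0.23  0.49 -0.6 ] [0.042 0.054 0.001] 22.4
False [ 0.4952 -0.2222  0.201 ] [-0.3   0.56 -2.01] [-0.055 -0.005 -0.055] 22.9
```

Run:
```python
from h import *
def st(m):
    arm.wait(.15); f=np.array(arm.current_contact_force()); t=np.array(arm.current_ft_torque()); print(m,np.round(arm.current_tcp_pos(),4),f.round(2),t.round(3),round(arm.current_time_s(),2)); return f,t
p=np.array([.4952,-.2222,0])
for z in(.196,.190,.184,.178,.172):
    r=arm.move_l(p+[0,0,z],speed=.03,stop_force=5); f,t=st(r)
    if r or abs(t).max()>.4: break
s=arm.get_image("side");cv2.imwrite("pics/side7.png",s);cv2.imwrite("pics/top7.png",arm.get_image("top"))
```

```text
False [ 0.4952 -0.2222  0.1961] [-0.32  0.87 -1.02] [ 0.003 -0.    -0.082] 23.37
False [ 0.4952 -0.2222  0.1901] [-0.27  0.8  -0.88] [ 0.002  0.052 -0.01 ] 23.87
False [ 0.4952 -0.2222  0.1841] [ 0.03 -0.3  -1.51] [-0.064  0.048  0.035] 24.37
False [ 0.4952 -0.2222  0.1781] [-0.07  0.78 -1.27] [0.076 0.052 0.007] 24.87
False [ 0.4952 -0.2222  0.172 ] [-0.21  0.55 -0.51] [0.192 0.098 0.007] 25.37
```

The blade is in with no jamming. I'll average the forces, and check the grip and shutter numerically before handing in.

Run:
```python
from h import *
def av():
    T=[];F=[]
    for _ in range(10): arm.wait(.04);T.append(arm.current_ft_torque());F.append(arm.current_contact_force())
    return np.mean(F,0).round(2),np.mean(T,0).round(3)
print(av())
p=np.array(arm.current_tcp_pos()); 
for d in(.0004,.0004):
    p=p+ey*d; arm.move_l(p,speed=.02); print(p.round(4),av())
print(arm.current_finger_gap(),arm.current_gripper_force(),arm.current_time_s())
s=arm.get_image("side").mean(2); np.set_printoptions(linewidth=220); cv2.imwrite("pics/side8.png",s)
print(s[330:350,228:252].astype(int))
print("slot near",proj("side",slot-ey*.014+[0,0,.08]).round(1))
for h in(.01,.015,.02,.025): print(h,proj("side",[p[0],p[1]-.02,.08+h]).round(1))
d=np.abs(s-cv2.imread("pics/side1.png").mean(2)); 
print("shutter row profile now/before"); print(s[350,255:300].astype(int)); print(cv2.imread("pics/side1.png").mean(2)[350,255:300].astype(int))
```

```text
(array([-0.33,  0.73, -1.53]), array([0.168, 0.098, 0.013]))
[ 0.4952 -0.2218  0.172 ] (array([-0.03, -0.15, -1.38]), array([-0.006,  0.051,  0.011]))
[ 0.4952 -0.2214  0.172 ] (array([ 0.  ,  0.29, -1.5 ]), array([ 0.008,  0.057, -0.014]))
0.029745084911842398 59.48586828773841 27.2167
[[186 186 187 186 180 155 104  64  53  51  51  51  51  52  51  51  50  48  51  67  83  93 115 153]
 [187 187 186 185 176 150 108  67  53  52  52  52  51  51  52  51  50  49  53  67  81  89 110 149]
 [187 187 187 184 172 150 119  74  54  52  51  52  51  52  51  51  50  49  54  67  79  87 108 145]
 [186 186 186 184 174 156 132  84  57  52  51  52  52  52  52  51  50  50  55  68  79  87 105 133]
 [185 186 185 183 175 163 142 100  65  56  54  54  54  54  53  53  53  53  60  73  80  88 103 121]
 [186 186 186 184 173 162 154 126  88  67  63  63  63  62  62  63  62  62  69  79  81  89 105 119]
 [186 187 187 184 173 162 163 151 117  86  78  77  76  76  76  76  76  77  80  84  82  90 106 120]
 [186 187 186 184 175 165 166 154 122  93  85  85  85  84  85  85  85  85  87  87  83  90 106 120]
 [187 187 187 184 17
[... 1093 characters left out ...]
6 164 126 111 111 110 110 110 110 110 110 110 110 110 110 110 109 109 110]]
slot near [[242.3 342.5]]
0.01 [[242.  343.7]]
0.015 [[241.7 342.3]]
0.02 [[241.5 340.8]]
0.025 [[241.3 339.3]]
shutter row profile now/before
[184 187 187 186 186 182 177 166 159 160 163 160 156 155 154 153 154 159 163 162 159 157 157 156 157 161 165 163 157 156 156 156 157 161 166 171 177 178 178 177 177 177 179 184 188]
[152 151 151 151 150 148 143 133 127 128 131 129 125 124 123 122 123 127 132 130 127 126 126 125 126 129 132 131 127 125 125 125 127 128 133 138 143 144 144 143 144 143 144 149 152][ WARN:0@2.239] global loadsave.cpp:1063 imwrite_ Unsupported depth image for selected encoder is fallbacked to CV_8U.
```

The shoulder is about 20 mm above the top, so about 40 of the 60 mm blade is inside. Contact torque is close to zero, the grip is 59 N and the shutter is unmoved. Handing in.

```bash
python3 -c "
from rig import arm
print(arm.sign_off())"
```

```text
the job is handed in; nothing more can be done
None
```

I handed the job in at about 27 s: the shutter is fully open and the chisel is held upright with about 40 of its 60 mm blade in the slot, shoulder about 20 mm clear and side load near zero, but both black look-alikes and the green one, upright in my first pictures, were lying down by the next ones; I don't think the arm touched them (it passed about 7 cm above), and I left them lying.

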